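# Clamp a clip-top jar with the knob under the shelf

### The arm

A 6-joint arm with a two-finger parallel gripper is mounted at the origin on the work surface. World frame = base frame: x ahead of the robot, y to its left, z up, the work surface at z = 0. Lengths are in m, angles in rad, forces in N, time in s.
With the tool pointing down it reaches from about 0.325 to 0.9 m from the base axis. Payload 3.5 kg.
Tool frame: the origin (TCP) lies midway between the tips of the shut fingers; the grasp point (between the pads) lies 19 mm behind it (arm.grip_depth is the z of the grasp point in the tool frame, in m); z points along the fingers, y is the line along which they close (so a half turn about z gives the same grasp; the last joint's range is limited). The gripper opens to 85 mm and grips with 20 to 120 N. Pads are 22 mm wide; open, the fingers measure 114 mm over their backs; the gripper's body (76 mm by 85 mm) begins 54 mm behind the grasp point. The pads swing forward as they close: fully open they stand 13 mm farther back than shut.
Start: joints at [1.126, 0.276, -0.026, 1.268, 0, 1.467], TCP at [0.209, 0.589, 0.231] pointing down, gripper open.
Joint ranges: [-3.12, 3.12], [-0.85, 1.88], [-1.08, 1.24], [-1.95, 2.15], [-1.57, 1.53], [-3.14, 3.14]. Speed limits (rad/s): [2.57, 2.57, 3.14, 3.14, 3.14, 3.14].

### API

Orientations are given as a rotation vector (axis times angle).
In Python, from workcell import arm gives the robot as it stands.
- The arm moves only by the tool play_rows, never from a script. Its argument "plan" is a list of rows, each a list of 3 entries, a list of its own where there are three numbers: the shift along the tool's x, y, z each as a share of 0.12 m, from -1 to 1, then the turn, a rotation vector about the tool's x, y, z each as a share of 0.08 rad, from -1 to 1, then the opening, from -1 (shut) to 1 (fully open). In form: [[[tx, ty, tz], [wx, wy, wz], jaw], ...]. A call has 1 to 8 rows; each row shifts and turns the commanded pose from where the row before left it, along the tool's axes as they then stand; what a row does not reach is not made up. A row lasts 1/10 s, in which the tool goes at most 50 mm and 8.59 degrees, less where a joint would pass 70% of its speed; a pose out of reach is approached as far as the arm can. A call with a number of a shift or a turn outside -1 to 1 is refused whole. A call with a gripper value outside its range is refused whole. The fingers move at their own pace and stop on an object; "newtons" is the grip in N (left out, the last holds). Time passes only in rows, so rows that do not move let the fingers close. It gives the time, the measured TCP pose, the force, the opening and the grip force at its end, in the units of the state.
- arm.observe(): the state, without advancing time (a new reading comes with each control period).
- arm.snapshot(name): name is "scene" or "side" or "wrist"; returns the picture (420x560x3 uint8, red, green, blue); there is no depth.
- arm.camera_model(name): a dict with "K" (3x3 intrinsics, pixels), "dist_coeffs" ([k1, k2, p1, p2, k3] as OpenCV has them; the pictures are not rectified), "camera_from_world" (4x4, takes a point from world to camera coordinates). Camera axes: x right, y up, looking along -z (the intrinsics and any distortion apply to the point x, -y, -z); pixel columns grow to the right and rows downward; lengths in m; the calibration is good to about 2 mm. A picture is of the moment at which its call begins: read the wrist's pose just before it. camera_model takes no time and is no camera call; for the wrist camera it gives the pose at the moment of the call.
- arm.close_job(): hands the job in; it is judged then, once.
The state is a dict: "clock": time; "joints": joint angles; "dq": joint speeds; "effort": joint torques, N m; "eef_pos": TCP position; "tcp_rot": TCP orientation; "force": force on the tool from outside, world axes, zero at the start; "wrist_torque": the same for the moment, N m; "width": finger opening in m; "finger_force": force on a finger pad.
Only numpy, scipy, OpenCV 4.12 (cv2) and the standard library are available. Lean on these libraries where they do the work, as an engineer would, in place of code of your own. Each camera call takes 0.05 s, during which the arm holds its last target. There are 200 camera calls.

### The job

Stand the small glass clip-top jar upright on the little counter shelf, in the white V-shaped cradle, then turn the winged knob on the underside of that shelf so that its cam pushes the jar fully home into the cradle and grips it. Snug but gentle: stop as soon as you feel the wing go clearly stiffer, because over-tightening cracks the glass; leave the wing there and leave everything else on the counter alone.

Things in the scene. Friction and masses are not known exactly. Their poses are not given: they have to be found in the camera images.
- jar_mid (a point): Small glass jar, 56 mm diameter, 86 mm tall, with a flat 54 mm steel lid on it (100 mm tall in all, about 0.25 kg), standing on the counter left or right of the shelf. The point is on its axis, 50 mm above its underside; z is up. Grip it 65 to 75 mm above its underside so that the fingers stay above the cradle.
- cradle_home (a point): Point on the shelf deck (150 mm above the counter) where the jar's axis stands when fully home in the fixed slippery white nylon V cradle. Its two 30 mm tall walls stand on the +x side, 50 degrees to either side, and open towards -x, to the cam. Open, the cam leaves about 6 mm or more of play on the -x side: set the jar down 1 to 4 mm short of home; the cam slides it home.
- knob_axis (a point): On the knob's vertical axis, level with the wing's middle, 30 mm below the deck top (the deck is 10 mm thick). Axes are the shelf's: x from the knob to the back, where the cradle is (home 13 mm to the -y side), z up. The shelf is fixed, 200 by 320 mm; its front edge lies 40 mm to the -x side. A 46 mm round hub hangs under the deck.
- cam (a point): The knob's axis at deck height. The shaft carries an off-centre rubber disc here (44 mm diameter, its top 18 mm above the deck), which swings out to the jar. The cradle stands nearer or farther each time, so the jar comes home somewhere between 0.5 and 1.15 rad of the knob.
- wing_end (a point): On the knob's wing, 92 mm from the knob's axis, at mid-height, ahead of the shelf's front edge and free from above. The wing is a straight level aluminium bar, 12 mm thick, 18 mm tall, ending 105 mm from the axis. Free turning takes about 3 N here; once the jar is home the force climbs steeply: 3 to 6 N more is snug (jar gripped with 8 to 20 N), 10 N more is too much.
- knob (a joint): Turn of the knob, rad, 0 to 1.5, growing counter-clockwise from above. At 0 the wing points 0.35 rad to the +y side of the shelf's -x direction, at 0.35 straight along -x. Starts at 0 to 0.2, cam open. Turning it up swings the wing end to the shelf's -y side and closes the cam. It has friction and stays where it is left.
- grinder: Chrome salt grinder, 142 mm tall, 48 mm diameter, loose, on the counter on the other side of the shelf from the jar. Bystander: not to be disturbed. Origin: centre of its underside.
- cookie_jar: Big glass cookie jar, 140 mm diameter, 181 mm tall, loose. Bystander: not to be disturbed. Origin: centre of its underside.
- colander: Red plastic colander, 210 mm wide, 85 mm tall, loose. Bystander: not to be disturbed. Origin: centre of its underside.
- teapot: White teapot, 132 mm diameter, 119 mm tall, loose. Bystander: not to be disturbed. Origin: centre of its underside.
- trivet: Green round trivet, 170 mm wide, 7 mm thick, loose. Bystander: not to be disturbed. Origin: centre of its underside.
- tin: Small tin, 48 mm diameter, 60 mm tall, loose, on the +y end of the deck. Bystander: not to be disturbed. Origin: centre of its underside.
- mug: Blue beaker, 60 mm diameter, 60 mm tall, loose, on the -y end of the deck. Bystander: not to be disturbed. Origin: centre of its underside.
- jar: The same jar as jar_mid, origin at the centre of its underside.
Not all that is in view belongs to the job. Leave any orange look-alike of the jar alone.

How it is judged:
On the way, in this order (a step that is already met when the one before it is completed fails the run):
1. the jar stands upright on the shelf deck in the mouth of the cradle, let go of, the cam not yet gripping it (angle between jar_mid's own z axis and vertical below 0.12 rad and horizontal distance between jar_mid and cradle_home below 0.02 m and height (world z) of jar_mid between 0.195 and 0.205 m and contact force between the fingers and jar below 0.3 N and contact force between knob and jar below 3 N), for 0.2 s.
2. the cam grips the jar in the cradle (contact force between knob and jar above 5 N and horizontal distance between jar_mid and cradle_home below 0.005 m), for 0.2 s.
At the end, for the whole second after the job is handed in: The jar stands upright (within 7 degrees) on the shelf deck, at rest, its axis within 4 mm of home in the cradle, and the cam of the knob, left at rest, still presses it with more than 5 N (angle between jar_mid's own z axis and vertical below 0.12 rad and horizontal distance between jar_mid and cradle_home below 0.004 m and height (world z) of jar_mid between 0.196 and 0.204 m and contact force between knob and jar above 5 N and linear speed of jar below 0.01 m/s and velocity of joint knob below 0.05 rad/s); the robot touches nothing.
It fails at once if the cam squeezes the jar with more than 40 N (glass cracks) (contact force between knob and jar above 40 N).
It fails at once if the knob is forced with more than 25 N (contact force between the fingers and knob above 25 N).
It fails at once if a bystander is moved by more than 30 mm or tipped over (distance of any of grinder, cookie_jar, colander, teapot, trivet, tin, mug from where it was at the start of the episode above 0.03 m or angle between any of grinder, cookie_jar, colander, teapot, trivet, tin, mug's own z axis and vertical above 0.5 rad).
It also fails if it takes over 72 s, if anything falls off the work surface, if the arm or the gripper's body presses on something with over 40 N, if the wrist force passes 120 N, or if a joint passes its speed limit or range.

## Working session

There is one attempt and no reset: what is moved stays moved. The work goes in short steps, Python scripts to look and compute and a tool call to move; the robot and the scene stay as the last step left them, time stands still between calls to the robot, and variables do not carry over. Pictures are saved under pics/ and viewed, at most 10 in all, crops included, and the job is handed in when it is done.

Besides the shell and the picture viewer there is one more tool, called after "Call:" as a command line: name --argument value ..., lists and objects as JSON in quotes. play_rows: Moves the arm, as the interface text tells. Shift numbers are shares of 0.12 m and turn numbers shares of 0.08 rad, none past 1 either way. Its arguments: {"type":"object","properties":{"plan":{"type":"array","items":{"type":"array"}},"newtons":{"type":"number"}},"required":["plan"]}

```bash
mkdir -p pics; ls
cat > h.py <<'E'
import numpy as np, cv2
from workcell import arm
def snap(n,f,crop=None,s=1):
    m=arm.camera_model(n); im=arm.snapshot(n)
    np.savez('pics/'+f+'.npz',im=im,K=m['K'],d=m['dist_coeffs'],T=m['camera_from_world'])
    save(f,crop,s,f)
def save(f,crop=None,s=1,out=None):
    im=np.load('pics/'+f+'.npz')['im']
    if crop: a,b,c,d=crop; im=im[b:d,a:c]
    cv2.imwrite('pics/'+(out or f)+'.png',cv2.resize(im[...,::-1],None,fx=s,fy=s,interpolation=cv2.INTER_CUBIC))
def ray(f,uv):
    z=np.load('pics/'+f+'.npz'); T=z['T']
    p=cv2.undistortPoints(np.array([[uv]],float),z['K'],z['d'])[0,0]
    R=T[:3,:3]; o=-R.T@T[:3,3]; d=R.T@np.array([p[0],-p[1],-1.]); return o,d/np.linalg.norm(d)
def atz(f,uv,z):
    o,d=ray(f,uv); return o+d*(z-o[2])/d[2]
def tri(*fu):
    A=np.zeros((3,3));b=np.zeros(3);L=[ray(*x) for x in fu]
    for o,d in L: P=np.eye(3)-np.outer(d,d);A+=P;b+=P@o
    x=np.linalg.solve(A,b); return x,[np.linalg.norm(np.cross(x-o,d)) for o,d in L]
def proj(f,X):
    z=np.load('pics/'+f+'.npz'); T=z['T']; c=(T[:3,:3]@np.atleast_2d(X).T).T+T[:3,3]
    return cv2.projectPoints(c*[1,-1,-1],np.zeros(3),np.zeros(3),z['K'],z['d'])[0][:,0]
E
python3 - <<'E'
from h import *
snap('scene','sc0',None,1.4); snap('side','si0',None,1.4)
print(arm.observe())
E
```

```text
pics
{'clock': 0.1, 'joints': array([ 1.12562004e+00,  2.77072291e-01, -2.77635923e-02,  1.26798673e+00,
       -1.45037574e-05,  1.46740538e+00]), 'dq': array([-0.00068708, -0.00074177,  0.00263214,  0.00183792,  0.00022615,
        0.00253227]), 'effort': array([ 4.36468536e-04, -4.46708608e+01,  2.96129394e+01,  8.44466093e-03,
       -1.09600164e-04, -4.56921114e-06]), 'eef_pos': array([0.20918153, 0.58820109, 0.23025262]), 'tcp_rot': array([-5.34174556e-01, -3.09530162e+00,  3.06954875e-03]), 'force': array([-0.53329448, -0.80295852, -0.24118958]), 'wrist_torque': array([ 0.01416969, -0.00562554,  0.02556824]), 'finger_force': 0.0, 'width': 0.08546836342897794}
```

View pics/sc0.png

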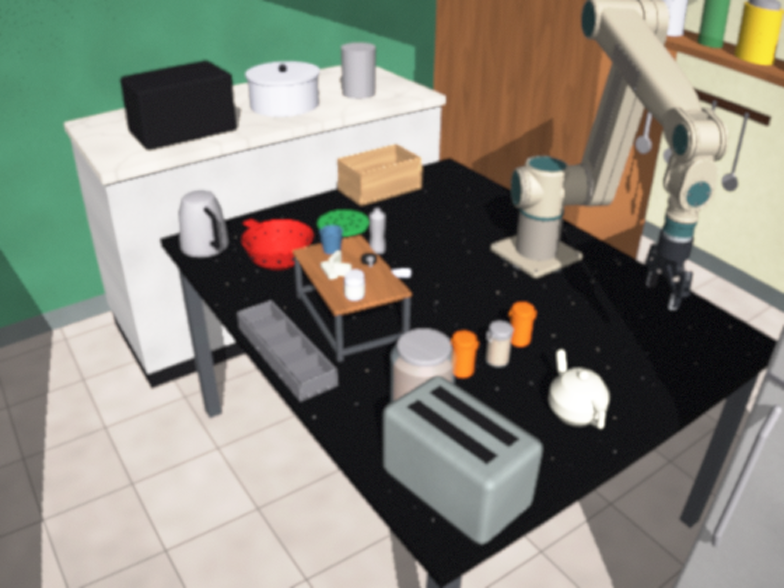

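View pics/si0.png

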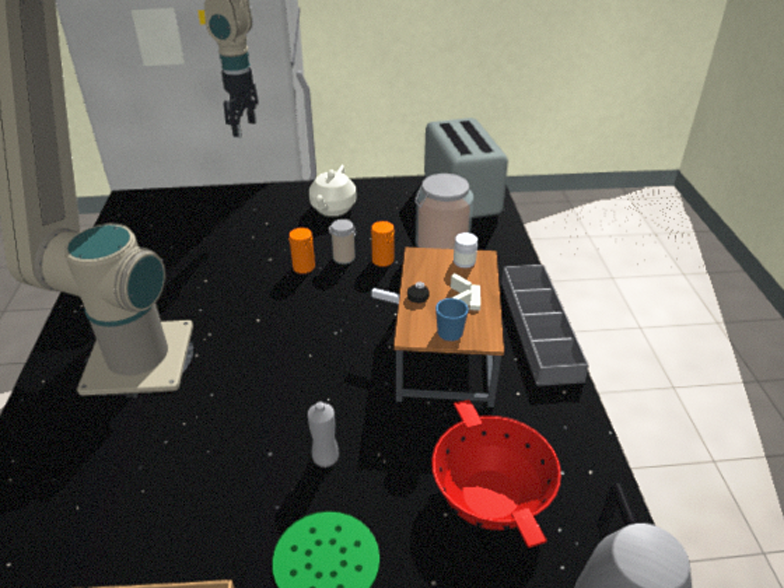

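The jar is the pale one between two orange look-alikes: scene (500,328) and side (342,226) at its lid, in 1.4x pixels. The shelf has its cam at scene (369,259) and side (418,292), and the wing tip at scene (408,272) and side (375,294).

Run:
```python
from h import *
np.set_printoptions(precision=4,suppress=True)
s=1/1.4
for n,a,b in [('lid',(500,328),(342,226)),('jarbase',(498,362),(343,259)),('cam',(369,259),(418,290)),('wing tip',(410,273),(374,294)),
 ('c-y front',(357,238),(397,349)),('c+y front',(409,291),(404,250)),('c+y back',(340,307),(498,250)),('c-y back',(293,246),(502,350)),
 ('cookie top',(424,347),(445,188)),('orange1 top',(523,310),(301,235)),('orange2',(464,340),(382,228)),('teapot',(580,375),(340,180)),('grinder top',(377,212),(321,406)),('tin top',(355,278),(466,240)),('mug top',(332,232),(451,308))]:
    print(n,*tri(('sc0',np.array(a)*s),('si0',np.array(b)*s)))
m=arm.camera_model('wrist'); T=m['camera_from_world']; print(m['K'],T)
from scipy.spatial.transform import Rotation as Ro
o=arm.observe(); R=Ro.from_rotvec(o['tcp_rot']).as_matrix(); print(R); 
print('cam in tool',R.T@(-T[:3,:3].T@T[:3,3]-o['eef_pos']), (R.T@T[:3,:3].T), arm.grip_depth)
```

```text
lid [0.4506 0.3247 0.098 ] [np.float64(0.0004506913989821893), np.float64(0.00045069139898225915)]
jarbase [ 0.448   0.3295 -0.0055] [np.float64(0.00031873153319776057), np.float64(0.00031873153319773704)]
cam [ 0.5978 -0.0271  0.1648] [np.float64(0.0007350300140863795), np.float64(0.0007350300140864215)]
wing tip [0.5094 0.028  0.1186] [np.float64(0.0029716777969188038), np.float64(0.002971677796919026)]
c-y front [ 0.5441 -0.1709  0.144 ] [np.float64(0.0018126574499312982), np.float64(0.0018126574499309884)]
c+y front [0.5855 0.1343 0.1498] [np.float64(0.00038307789801376855), np.float64(0.0003830778980136602)]
c+y back [0.7787 0.1099 0.1588] [np.float64(0.009564054004711548), np.float64(0.009564054004711216)]
c-y back [ 0.728  -0.2046  0.1596] [np.float64(0.00029958951295313565), np.float64(0.0002995895129531667)]
cookie top [0.707  0.3574 0.1726] [np.float64(0.0009094028822626063), np.float64(0.0009094028822623871)]
orange1 top [0.3498 0.298  0.0959] [np.float64(0.001113447498881125), np.float64(0.0011134474988809598)]
orange2 [0.5493 0.3099 0.0951] [np.float64(0.0007535517061762
[... 197 characters left out ...]
944995307e-05), np.float64(9.589202944996328e-05)]
tin top [0.7095 0.0834 0.2036] [np.float64(0.0004759810583607648), np.float64(0.000475981058360807)]
mug top [ 0.6437 -0.1373  0.2077] [np.float64(0.00010105036577979914), np.float64(0.00010105036577972859)]
[[356.0917   0.     282.9753]
 [  0.     356.0917 213.4497]
 [  0.       0.       1.    ]] [[ 0.3341  0.9425 -0.0017 -0.6227]
 [-0.8964  0.3172 -0.3096  0.0409]
 [-0.2913  0.1049  0.9509 -0.3793]
 [ 0.      0.      0.      1.    ]]
[[-0.9422  0.3352 -0.0009]
 [ 0.3352  0.9422 -0.0018]
 [ 0.0002 -0.002  -1.    ]]
cam in tool [ 0.0792 -0.0013 -0.142 ] [[ 0.0011  0.9508  0.3098]
 [ 1.     -0.001  -0.0007]
 [-0.0004  0.3098 -0.9508]] -0.0187
```

```bash
cat >> h.py <<'E'
from scipy.spatial.transform import Rotation as Ro
def go(pos,yaw,n,jaw=1):
    "rows to take the tool to pos, pointing down with tool y at angle yaw from world x"
    o=arm.observe(); R=Ro.from_rotvec(o['tcp_rot']).as_matrix(); c,s=np.cos(yaw),np.sin(yaw)
    G=np.array([[-s,c,0],[c,s,0],[0,0,-1.]]).copy(); G[:,0]=[-s*-1*-1 if 0 else s*-1,c,0]
    y=np.array([c,s,0]);z=np.array([0,0,-1.]);G=np.stack([np.cross(y,z),y,z],1)
    w=Ro.from_matrix(R.T@G).as_rotvec()/n; d=(np.array(pos)-o['eef_pos'])/n
    for k in range(n):
        t=R.T@d/.12; print([list(map(float,np.round(t,3))),list(map(float,np.round(w/.08,3))),jaw],end=',\n')
        R=R@Ro.from_rotvec(w).as_matrix()
    print('max',abs(t).max(),abs(w/.08).max(),np.linalg.norm(d))
E
sed -i '/G=np.array(\[\[-s/d' h.py
python3 -c "
from h import *
go([.45,.327,.24],1.6,8)"
```

```text
[[-0.328, -0.172, -0.01], [-0.003, -0.001, -0.58], 1],
[[-0.319, -0.187, -0.01], [-0.003, -0.001, -0.58], 1],
[[-0.31, -0.202, -0.01], [-0.003, -0.001, -0.58], 1],
[[-0.3, -0.216, -0.01], [-0.003, -0.001, -0.58], 1],
[[-0.29, -0.23, -0.01], [-0.003, -0.001, -0.58], 1],
[[-0.279, -0.243, -0.01], [-0.003, -0.001, -0.58], 1],
[[-0.268, -0.256, -0.01], [-0.003, -0.001, -0.58], 1],
[[-0.255, -0.268, -0.01], [-0.003, -0.001, -0.58], 1],
max 0.2677399489096187 0.5796701142381043 0.04442594880318797
```

Call:
play_rows --plan '[[[-0.33,-0.17,-0.01],[0,0,-0.58],1],[[-0.32,-0.19,-0.01],[0,0,-0.58],1],[[-0.31,-0.2,-0.01],[0,0,-0.58],1],[[-0.3,-0.22,-0.01],[0,0,-0.58],1],[[-0.29,-0.23,-0.01],[0,0,-0.58],1],[[-0.28,-0.24,-0.01],[0,0,-0.58],1],[[-0.27,-0.26,-0.01],[0,0,-0.58],1],[[-0.26,-0.27,-0.01],[0,0,-0.58],1]]'

```text
clock: 0.9
eef_pos: [0.4521, 0.325, 0.2405]
tcp_rot: [0.049, -3.141, 0.0]
force: [0.4, 1.6, 0.2]
width: 0.0855
finger_force: 0.0
```

Call:
play_rows --plan '[[[0,0,0],[0,0,0],1],[[0,0,0],[0,0,0],1],[[0,0,0],[0,0,0],1]]'

```text
clock: 1.2
eef_pos: [0.4507, 0.327, 0.2405]
tcp_rot: [0.047, -3.14, 0.0]
force: [0.3, 0.7, 0.1]
width: 0.0854
finger_force: 0.0
```

```bash
python3 -c "
from h import *
snap('wrist','w1',None,1.4)
o=arm.observe();print(o['eef_pos'],o['tcp_rot'],o['joints'])
go([.50,.02,.31],1.436,8)"
```

```text
[0.45048962 0.32738586 0.24057705] [ 4.81189202e-02 -3.14029378e+00  2.19472589e-04] [ 5.12191610e-01  1.51827111e-01 -1.62085500e-01  1.25776808e+00
  3.20553087e-04  4.81547740e-01]
[[-0.042, -0.322, -0.072], [-0.0, -0.001, 0.259], 1],
[[-0.048, -0.321, -0.072], [-0.0, -0.001, 0.259], 1],
[[-0.055, -0.32, -0.072], [-0.0, -0.001, 0.259], 1],
[[-0.062, -0.318, -0.072], [-0.0, -0.001, 0.259], 1],
[[-0.068, -0.317, -0.072], [-0.0, -0.001, 0.259], 1],
[[-0.075, -0.316, -0.072], [-0.0, -0.001, 0.259], 1],
[[-0.081, -0.314, -0.072], [-0.0, -0.001, 0.259], 1],
[[-0.088, -0.312, -0.072], [-0.0, -0.001, 0.259], 1],
max 0.31224015314457787 0.2585000669634821 0.039874195042102094
```

View pics/w1.png

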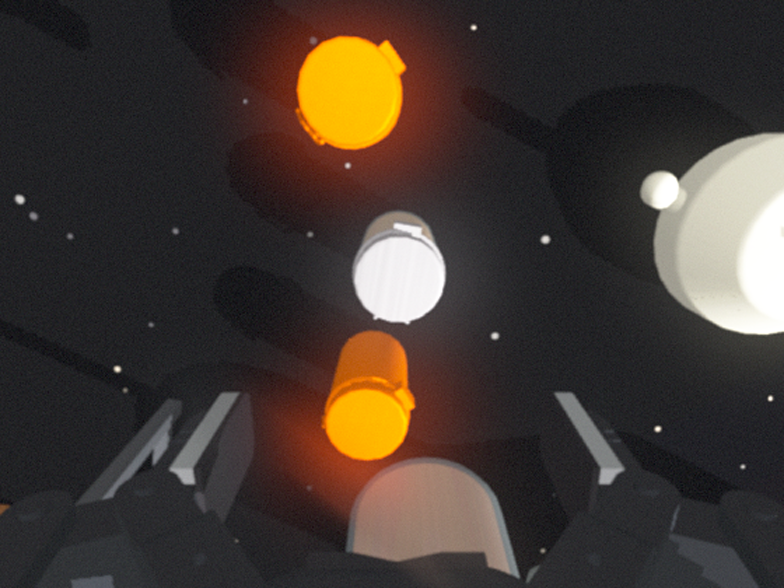

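The jar's lid centre is at (399,279) in the 1.4x picture, between the two orange ones. Its clip parts face up and down in the image, so closing along image-horizontal is clear.

Call:
play_rows --plan '[[[-0.04,-0.32,-0.07],[0,0,0.26],1],[[-0.05,-0.32,-0.07],[0,0,0.26],1],[[-0.05,-0.32,-0.07],[0,0,0.26],1],[[-0.06,-0.32,-0.07],[0,0,0.26],1],[[-0.07,-0.32,-0.07],[0,0,0.26],1],[[-0.08,-0.32,-0.07],[0,0,0.26],1],[[-0.08,-0.31,-0.07],[0,0,0.26],1],[[-0.09,-0.31,-0.07],[0,0,0.26],1]]'

```text
clock: 2.05
eef_pos: [0.5003, 0.0191, 0.3085]
tcp_rot: [0.212, 3.134, 0.0]
force: [0.4, 0.5, 0.6]
width: 0.0854
finger_force: 0.0
```

Call:
play_rows --plan '[[[0,0,0],[0,0,0],1],[[0,0,0],[0,0,0],1],[[0,0,0],[0,0,0],1]]'

```text
clock: 2.35
eef_pos: [0.5001, 0.0206, 0.3077]
tcp_rot: [-0.212, -3.133, -0.001]
force: [0.3, 0.1, -0.6]
width: 0.0856
finger_force: 0.0
```

```bash
python3 -c "
from h import *
snap('wrist','w2',None,1.4)
s=1/1.4
print(atz('w1',(399*s,279*s),.1), tri(('w1',(399*s,279*s)),('si0',(342*s,226*s)),('sc0',(500*s,328*s))))
o=arm.observe();print(o['eef_pos'],o['tcp_rot'],o['joints'])"
```

```text
[0.4505928  0.32758729 0.1       ] (array([0.45096621, 0.32623829, 0.09800774]), [np.float64(0.0013893887596706993), np.float64(0.0011149109128342854), np.float64(0.0011699114979703124)])
[0.50005367 0.02069722 0.30761878] [-2.11009694e-01 -3.13340212e+00 -6.02902012e-04] [-8.80807264e-02  2.28443919e-02 -1.63715718e-01  1.38533758e+00
  3.61080347e-04  4.64001137e-02]
```

View pics/w2.png

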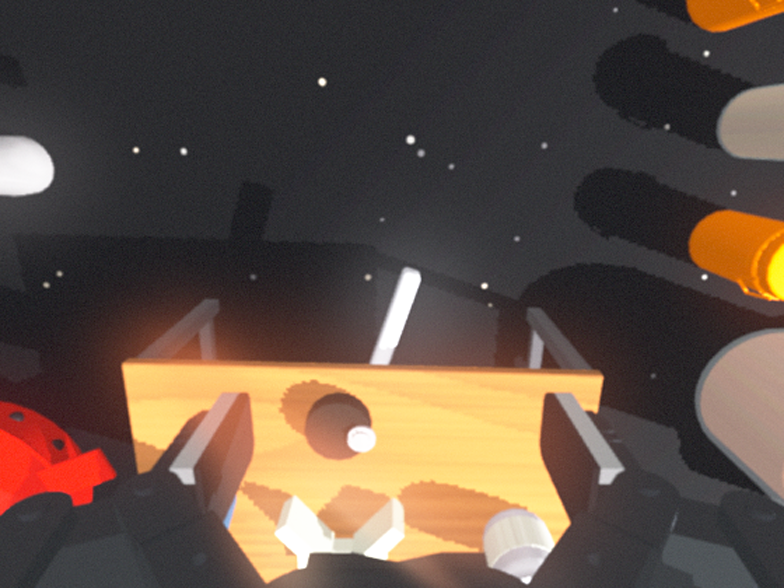

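Picture shows: front edge corners (124,364) and (602,374), shaft bolt at (361,439), cam disc at (338,426), wing from (382,360) to tip (411,270), cradle V at (300,530)–(385,530). One more look, farther over the shelf.

Call:
play_rows --plan '[[[-0.3,-0.06,-0.04],[0,0,0],1],[[-0.3,-0.06,-0.04],[0,0,0],1],[[-0.3,-0.06,-0.04],[0,0,0],1],[[0,0,0],[0,0,0],1],[[0,0,0],[0,0,0],1],[[0,0,0],[0,0,0],1]]'

```text
clock: 3.0
eef_pos: [0.6036, -0.0157, 0.3221]
tcp_rot: [-0.212, -3.133, -0.0]
force: [-0.2, 0.7, -0.0]
width: 0.0855
finger_force: 0.0
```

```bash
python3 -c "
from h import *
snap('wrist','w3',(80,90,480,390),2)
o=arm.observe();print(o['eef_pos'],o['tcp_rot'])
go([.4507,.327,.20],1.6,8)"
```

```text
[ 0.60345021 -0.01584805  0.32232245] [-2.12588697e-01 -3.13315483e+00 -3.96911387e-04]
[[0.206, 0.332, 0.128], [0.0, -0.002, -0.257], 1],
[[0.199, 0.337, 0.128], [0.0, -0.002, -0.257], 1],
[[0.192, 0.341, 0.128], [0.0, -0.002, -0.257], 1],
[[0.185, 0.344, 0.128], [0.0, -0.002, -0.257], 1],
[[0.178, 0.348, 0.128], [0.0, -0.002, -0.257], 1],
[[0.171, 0.352, 0.128], [0.0, -0.002, -0.257], 1],
[[0.163, 0.355, 0.127], [0.0, -0.002, -0.257], 1],
[[0.156, 0.358, 0.127], [0.0, -0.002, -0.257], 1],
max 0.3584869793645313 0.2573415922883366 0.04934574971446895
```

View pics/w3.png

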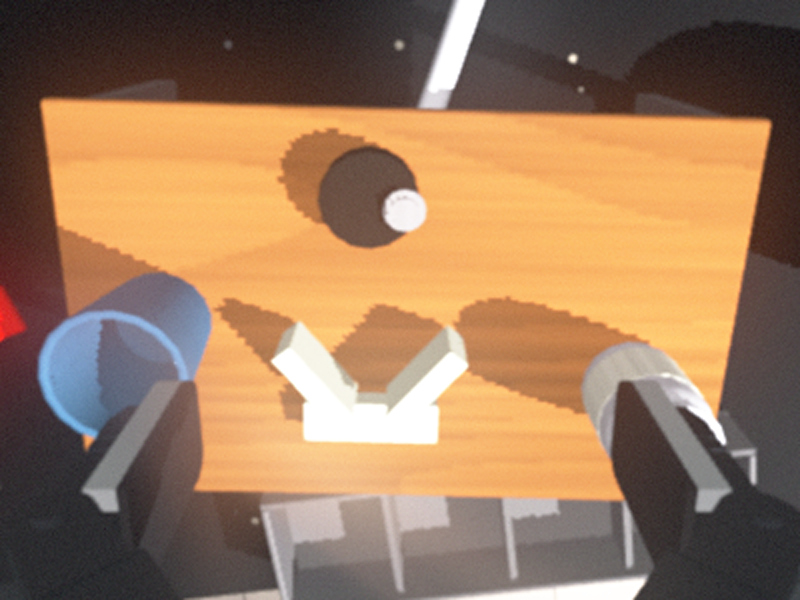

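Front corners at full-frame px (101,139) and (465,150), bolt at (282,195), cradle V walls around (220–315, 250–300). Enlarging the cradle, while sending the arm to the jar.

Call:
play_rows --plan '[[[0.2,0.33,0.1],[0,0,-0.26],1],[[0.2,0.34,0.12],[0,0,-0.26],1],[[0.19,0.34,0.12],[0,0,-0.26],1],[[0.18,0.34,0.12],[0,0,-0.26],1],[[0.18,0.35,0.12],[0,0,-0.26],1],[[0.17,0.35,0.12],[0,0,-0.26],1],[[0.16,0.36,0.12],[0,0,-0.26],1],[[0.16,0.36,0.12],[0,0,-0.26],1]]'

```text
clock: 3.85
eef_pos: [0.4511, 0.3276, 0.2098]
tcp_rot: [-0.049, 3.14, 0.001]
force: [0.8, -0.4, 0.3]
width: 0.0856
finger_force: 0.0
```

```bash
python3 -c "
from h import *
save('w3',(200,170,330,320),5,'w3c'); np.set_printoptions(precision=4,suppress=True)
a=atz('w3',(101.5,139.5),.15);b=atz('w3',(465,150.5),.15);print(a,b,np.linalg.norm(a-b),np.arctan2(-(b-a)[0],(b-a)[1]))
s=1/1.4
a2=atz('w2',(124*s,364*s),.15);b2=atz('w2',(602*s,374*s),.15);print(a2,b2,np.linalg.norm(a2-b2),np.arctan2(-(b2-a2)[0],(b2-a2)[1]))
print(tri(('w3',(101.5,139.5)),('w2',(124*s,364*s))),tri(('w3',(465,150.5)),('w2',(602*s,374*s))))
print('bolt',tri(('w3',(282.5,195)),('w2',(361*s,439*s))))
print('wing',atz('w2',(411*s,270*s),.129),atz('w2',(380*s,362*s),.129))
go([.4507,.327,.049],1.6,4)"
```

```text
[ 0.5381 -0.1663  0.15  ] [0.5898 0.1455 0.15  ] 0.31608345993609516 -0.1641661420885358
[ 0.5385 -0.1659  0.15  ] [0.5879 0.1454 0.15  ] 0.3151365081982836 -0.15748837078931105
(array([ 0.5382, -0.1657,  0.1507]), [np.float64(0.00026528082262621233), np.float64(0.0002652808226261854)]) (array([0.5907, 0.1474, 0.1453]), [np.float64(0.0002744125656185412), np.float64(0.0002744125656185728)])
bolt (array([ 0.6027, -0.0172,  0.1704]), [np.float64(6.378569759527809e-05), np.float64(6.378569759529509e-05)])
wing [0.5059 0.0287 0.129 ] [ 0.5695 -0.0013  0.129 ]
[[0.001, -0.001, 0.335], [0.001, 0.003, 0.005], 1],
[[0.001, -0.001, 0.335], [0.001, 0.003, 0.005], 1],
[[0.001, -0.001, 0.335], [0.001, 0.003, 0.005], 1],
[[0.001, -0.001, 0.335], [0.001, 0.003, 0.005], 1],
max 0.33494249551720157 0.005342142875516963 0.040193530039128664
```

View pics/w3c.png

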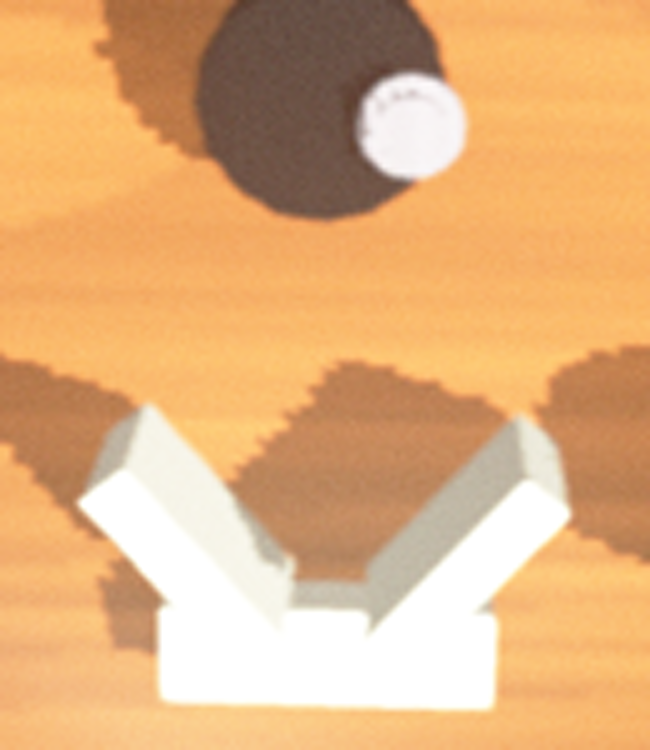

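```bash
python3 -c "
from h import *
np.set_printoptions(precision=4,suppress=True)
P=lambda u,v,z: atz('w3',(200+u/5,170+v/5),z)[:2]
yaw=-.162; X=np.array([np.cos(yaw),np.sin(yaw)]);Y=np.array([-X[1],X[0]])
k=np.array([.6027,-.0172]); L=lambda p: np.array([(p-k)@X,(p-k)@Y])
def home(l1,l2,r1,r2):
    def ln(a,b):
        d=(b-a)/np.linalg.norm(b-a); n=np.array([-d[1],d[0]]); n*=-np.sign(n[0]); return n,n@a,np.degrees(np.arctan2(d[1],d[0])),np.linalg.norm(b-a)
    A=ln(l1,l2);B=ln(r1,r2); print('dirs',A[2:],B[2:])
    return np.linalg.solve(np.array([A[0],B[0]]),np.array([A[1]+.028,B[1]+.028]))
for q,z in (([(127,467),(283,632),(528,477),(370,632)],.18),([(147,405),(292,565),(520,415),(368,570)],.15)):
    p=[L(P(*a,z)) for a in q]; print(np.array(p)); h=home(*p); print('home shelf',h,'world',k+h[0]*X+h[1]*Y)
print('bolt z=.17',L(P(410,126,.17)),'disc z.168',L(P(320,105,.168)))
"
```

```text
[[ 0.061  -0.0484]
 [ 0.0931 -0.0208]
 [ 0.061   0.0221]
 [ 0.0927 -0.0051]]
dirs (np.float64(40.57359737676216), np.float64(0.042367362087335235)) (np.float64(-40.57335173131754), np.float64(0.04178781283526272))
home shelf [ 0.0591 -0.0131] world [ 0.6589 -0.0397]
[[ 0.0625 -0.0492]
 [ 0.0962 -0.0212]
 [ 0.0626  0.0225]
 [ 0.0969 -0.0061]]
dirs (np.float64(39.77917585534461), np.float64(0.04383896235523815)) (np.float64(-39.82169233803805), np.float64(0.0446098414464586))
home shelf [ 0.0618 -0.0133] world [ 0.6616 -0.0403]
bolt z=.17 [ 0.0004 -0.0003] disc z.168 [-0.0024 -0.0158]
```

Call:
play_rows --plan '[[[0,0,0.33],[0,0,0],1],[[0,0,0.33],[0,0,0],1],[[0,0,0.33],[0,0,0],1],[[0,0,0.3],[0,0,0],1],[[0,0,0],[0,0,0],1],[[0,0,0],[0,0,0],1]]' --newtons 40

```text
clock: 4.45
eef_pos: [0.4522, 0.3259, 0.0553]
tcp_rot: [0.047, -3.14, 0.001]
force: [0.6, -0.2, 1.5]
width: 0.0856
finger_force: 0.0
```

Call:
play_rows --plan '[[[0.012,0.01,0.06],[0,0,0],1],[[0,0,0],[0,0,0],-1],[[0,0,0],[0,0,0],-1],[[0,0,0],[0,0,0],-1],[[0,0,0],[0,0,0],-1],[[0,0,0],[0,0,0],-1],[[0,0,0],[0,0,0],-1]]' --newtons 40

```text
clock: 5.15
eef_pos: [0.453, 0.328, 0.0493]
tcp_rot: [-0.046, 3.139, 0.002]
force: [-0.7, 1.1, 6.5]
width: 0.0541
finger_force: 43.0
```

Call:
play_rows --plan '[[[0,0,-0.2],[0,0,0],-1],[[0,0,-0.35],[0,0,0],-1],[[0,0,-0.35],[0,0,0],-1],[[0,0,-0.35],[0,0,0],-1],[[0,0,-0.35],[0,0,0],-1],[[0,0,-0.35],[0,0,0],-1],[[0,0,0],[0,0,0],-1],[[0,0,0],[0,0,0],-1]]'

```text
clock: 5.95
eef_pos: [0.4522, 0.3273, 0.2823]
tcp_rot: [-0.046, 3.14, 0.001]
force: [-0.9, -0.6, -4.1]
width: 0.0547
finger_force: 44.0
```

```bash
python3 -c "
from h import *
snap('wrist','w4',None,1); snap('side','si4',(170,10,310,110),5)
a=np.load('pics/w4.npz')['im'][180:420,140:440]; b=np.load('pics/si4.npz')['im'][60:220,160:360]
f=lambda i:cv2.resize(i,(390,int(390*i.shape[0]/i.shape[1])),interpolation=cv2.INTER_CUBIC)
a,b=f(a),f(b); b=cv2.copyMakeBorder(b,0,max(0,len(a)-len(b)),0,0,0)[:len(a)]
cv2.imwrite('pics/c4.png',np.hstack([a,b])[...,::-1])
o=arm.observe();print(o['eef_pos'],o['width'],o['force'])
go([.6573,-.0395,.30],-.162,22,-1)"
```

```text
[0.45063591 0.32642376 0.27947016] 0.054616748692817386 [-0.50168941  0.27525353 -3.39691503]
[[-0.074, -0.141, -0.008], [-0.003, -0.0, 1.001], -1],
[[-0.085, -0.134, -0.008], [-0.003, -0.0, 1.001], -1],
[[-0.096, -0.127, -0.008], [-0.003, -0.0, 1.001], -1],
[[-0.106, -0.119, -0.008], [-0.003, -0.0, 1.001], -1],
[[-0.115, -0.11, -0.008], [-0.003, -0.0, 1.001], -1],
[[-0.123, -0.101, -0.008], [-0.003, -0.0, 1.001], -1],
[[-0.131, -0.091, -0.008], [-0.003, -0.0, 1.001], -1],
[[-0.138, -0.08, -0.008], [-0.003, -0.0, 1.001], -1],
[[-0.144, -0.069, -0.008], [-0.003, -0.0, 1.001], -1],
[[-0.149, -0.057, -0.008], [-0.003, -0.0, 1.001], -1],
[[-0.153, -0.045, -0.008], [-0.003, -0.0, 1.001], -1],
[[-0.156, -0.032, -0.008], [-0.003, -0.0, 1.001], -1],
[[-0.158, -0.02, -0.008], [-0.003, -0.0, 1.001], -1],
[[-0.159, -0.007, -0.008], [-0.003, -0.0, 1.001], -1],
[[-0.159, 0.006, -0.008], [-0.003, -0.0, 1.001], -1],
[[-0.158, 0.018, -0.008], [-0.003, -0.0, 1.001], -1],
[[-0.156, 0.031, -0.008], [-0.003, -0.0, 1.001], -1],
[[-0.153, 0.043, -0.008], [-0.003, -0.0, 1.001], -1],
[[-0.149, 0.055, -0.008], [-0.003, -0.0, 1.001], -1],
[[-0.144, 0.067, -0.008], [-0.003, -0.0, 1.001], -1],
[[-0.138, 0.079, -0.008], [-0.003, -0.0, 1.001], -1],
[[-0.132, 0.089, -0.008], [-0.003, -0.0, 1.001], -1],
max 0.13173797717551328 1.0011930099812967 0.01912506231364661
```

View pics/c4.png

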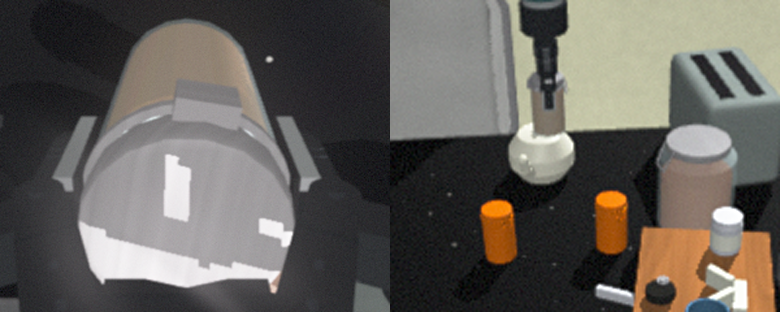

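The jar hangs upright between the pads, which hold the glass just under the lid (lid in left half, side view in right half at (548,100)). Carrying it over to the shelf.

Call:
play_rows --plan '[[[-0.07,-0.14,-0.02],[0,0,1],-1],[[-0.09,-0.13,-0.02],[0,0,1],-1],[[-0.1,-0.13,-0.02],[0,0,1],-1],[[-0.11,-0.12,-0.01],[0,0,1],-1],[[-0.12,-0.11,-0.01],[0,0,1],-1],[[-0.12,-0.1,-0.01],[0,0,1],-1],[[-0.13,-0.09,-0.01],[0,0,1],-1],[[-0.14,-0.08,-0.01],[0,0,1],-1]]'

```text
clock: 6.85
eef_pos: [0.5273, 0.1931, 0.2918]
tcp_rot: [-0.948, -2.99, 0.005]
force: [0.2, 0.4, -2.9]
width: 0.0548
finger_force: 43.9
```

Call:
play_rows --plan '[[[-0.14,-0.07,-0.01],[0,0,1],-1],[[-0.15,-0.06,-0.01],[0,0,1],-1],[[-0.15,-0.05,-0.01],[0,0,1],-1],[[-0.16,-0.03,-0.01],[0,0,1],-1],[[-0.16,-0.02,-0.01],[0,0,1],-1],[[-0.16,-0.01,-0.01],[0,0,1],-1],[[-0.16,0.01,-0.01],[0,0,1],-1],[[-0.16,0.02,-0.01],[0,0,1],-1]]'

```text
clock: 7.65
eef_pos: [0.6027, 0.0593, 0.3012]
tcp_rot: [-1.84, -2.54, 0.005]
force: [0.6, 0.7, -2.8]
width: 0.0546
finger_force: 43.9
```

Call:
play_rows --plan '[[[-0.16,0.03,0],[0,0,1],-1],[[-0.15,0.04,0],[0,0,1],-1],[[-0.15,0.06,0],[0,0,1],-1],[[-0.14,0.07,0],[0,0,1],-1],[[-0.14,0.08,0],[0,0,1],-1],[[-0.13,0.09,0],[0,0,1],-1],[[0,0,0],[0,0,0],-1],[[0,0,0],[0,0,0],-1]]'

```text
clock: 8.45
eef_pos: [0.6599, -0.0392, 0.3017]
tcp_rot: [-2.388, -2.035, 0.005]
force: [-0.2, 0.0, -3.7]
width: 0.0544
finger_force: 43.9
```

```bash
python3 -c "
from h import *
o=arm.observe();print(o['eef_pos'],o['tcp_rot'],o['joints'],o['force'])
go([.6573,-.0395,.235],-.162,3,-1)"
```

```text
[ 0.65986599 -0.03917591  0.30169726] [-2.38799854 -2.03470352  0.00474648] [-1.57251938e-01  3.20606177e-01  1.79055636e-01  1.43448346e+00
  4.99812981e-04  1.57296888e+00] [-0.20908915  0.04756598 -3.65247433]
[[-0.002, -0.006, 0.185], [-0.022, -0.002, 0.011], -1],
[[-0.002, -0.006, 0.185], [-0.022, -0.002, 0.011], -1],
[[-0.002, -0.007, 0.185], [-0.022, -0.002, 0.011], -1],
max 0.18528159494610302 0.021830736424996326 0.022249130214324033
```

Call:
play_rows --plan '[[[0,-0.01,0.19],[-0.02,0,0.01],-1],[[0,-0.01,0.19],[-0.02,0,0.01],-1],[[0,-0.01,0.19],[-0.02,0,0.01],-1],[[0,0,0],[0,0,0],-1],[[0,0,0],[0,0,0],-1]]'

```text
clock: 8.95
eef_pos: [0.6566, -0.0378, 0.2354]
tcp_rot: [2.392, 2.035, 0.003]
force: [0.3, 0.7, -2.1]
width: 0.0544
finger_force: 43.8
```

```bash
python3 -c "
from h import *
np.set_printoptions(precision=4,suppress=True)
o=arm.observe();p=o['eef_pos'];print(p,o['tcp_rot'])
snap('side','si5');snap('scene','sc5')
c=p+[0,0,-.0485]
t=np.linspace(0,2*np.pi,41);C=lambda r,z,q=c:np.stack([q[0]+r*np.cos(t),q[1]+r*np.sin(t),q[2]+z+0*t],1)
out=[]
for f,(a,b,w,h) in (('si5',(275,130,100,110)),('sc5',(205,140,100,110))):
    im=np.load('pics/'+f+'.npz')['im'][b:b+h,a:a+w]; s=390/w
    im=cv2.resize(im,None,fx=s,fy=s,interpolation=cv2.INTER_CUBIC)
    for r,z in ((.028,0),(.027,.1)):
        q=((proj(f,C(r,z))-[a-.5,b-.5])*s).astype(int); cv2.polylines(im,[q.reshape(-1,1,2)],True,(0,255,0),1)
    q=((proj(f,C(.028,0,np.array([.660,-.040,.15])))-[a-.5,b-.5])*s).astype(int); cv2.polylines(im,[q.reshape(-1,1,2)],True,(255,0,255),1)
    out.append(im)
cv2.imwrite('pics/c5.png',np.hstack(out)[...,::-1])
go([.6573,-.0395,.202],-.162,2,-1)"
```

```text
[ 0.6566 -0.0378  0.2354] [2.3915 2.0347 0.0025]
[[-0.005, -0.005, 0.148], [0.043, -0.001, 0.004], -1],
[[-0.005, -0.004, 0.148], [0.043, -0.001, 0.004], -1],
max 0.14824498621757146 0.04320295948252922 0.01780802188651904
```

View pics/c5.png

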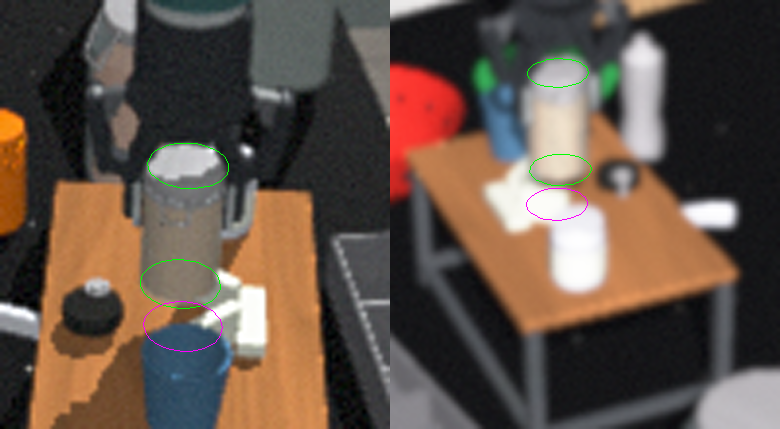

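The green model circles (from the commanded pose) fit the jar in both views, centred (180,283) side and (560,170) scene. Lowering.

Call:
play_rows --plan '[[[-0.01,-0.005,0.13],[0.02,0,0],-1],[[-0.005,0,0.12],[0.02,0,0],-1],[[0,0,0],[0,0,0],-1],[[0,0,0],[0,0,0],-1],[[0,0,0],[0,0,0],-1]]'

```text
clock: 9.55
eef_pos: [0.6564, -0.0408, 0.2058]
tcp_rot: [2.393, 2.033, -0.001]
force: [-3.0, -2.9, -2.6]
width: 0.0548
finger_force: 48.1
```

```bash
python3 -c "
from h import *
o=arm.observe();print(o['eef_pos'],o['tcp_rot'],o['force'])
go([.6573,-.0395,.199],-.162,1,-1)"
```

```text
[ 0.6563706  -0.04077398  0.20582164] [ 2.39344524e+00  2.03341434e+00 -9.73674040e-04] [-3.00101071 -2.91196734 -2.57598711]
[[0.012, 0.006, 0.057], [0.004, 0.014, -0.004], -1],
max 0.05683598707961401 0.013958542818823813 0.007001542159367703
```

Call:
play_rows --plan '[[[-0.018,-0.015,0],[0,0,0],-1],[[0,0,0.03],[0,0,0],-1],[[0,0,0],[0,0,0],-1],[[0,0,0],[0,0,0],-1]]'

```text
clock: 9.95
eef_pos: [0.6549, -0.0419, 0.2023]
tcp_rot: [2.393, 2.034, 0.002]
force: [0.5, 0.5, -2.6]
width: 0.0546
finger_force: 48.1
```

Call:
play_rows --plan '[[[0,0,0.02],[0,0,0],-1],[[0,0,0],[0,0,0],-1],[[0,0,0],[0,0,0],-1]]'

```text
clock: 10.25
eef_pos: [0.6547, -0.0421, 0.2]
tcp_rot: [2.393, 2.034, 0.002]
force: [-1.4, -0.3, -2.6]
width: 0.0548
finger_force: 48.1
```

Call:
play_rows --plan '[[[0,0,0.01],[0,0,0],-1],[[0,0,0],[0,0,0],-1],[[0,0,0],[0,0,0],-1]]'

```text
clock: 10.55
eef_pos: [0.6548, -0.0422, 0.1989]
tcp_rot: [2.393, 2.033, 0.002]
force: [-0.2, -0.4, -2.6]
width: 0.0545
finger_force: 48.1
```

Call:
play_rows --plan '[[[0,0,0.01],[0,0,0],-1],[[0,0,0],[0,0,0],-1],[[0,0,0],[0,0,0],-1]]'

```text
clock: 10.85
eef_pos: [0.655, -0.0422, 0.1983]
tcp_rot: [2.393, 2.033, 0.002]
force: [-1.4, -0.5, 0.7]
width: 0.0546
finger_force: 48.4
```

Call:
play_rows --plan '[[[0,0,0.01],[0,0,0],-1],[[0,0,0],[0,0,0],-1],[[0,0,0],[0,0,0],-1]]'

```text
clock: 11.15
eef_pos: [0.655, -0.0422, 0.1982]
tcp_rot: [2.392, 2.033, 0.003]
force: [-2.6, 1.2, 5.6]
width: 0.0547
finger_force: 49.1
```

Call:
play_rows --plan '[[[0,0,0],[0,0,0],0.3],[[0,0,0],[0,0,0],1],[[0,0,0],[0,0,0],1],[[0,0,0],[0,0,0],1],[[0,0,0],[0,0,0],1],[[0,0,-0.15],[0,0,0],1],[[0,0,-0.3],[0,0,0],1],[[0,0,-0.3],[0,0,0],1]]'

```text
clock: 11.95
eef_pos: [0.6539, -0.0421, 0.2863]
tcp_rot: [-2.394, -2.034, 0.001]
force: [1.1, -0.9, 0.5]
width: 0.085
finger_force: 0.0
```

Call:
play_rows --plan '[[[0,0,-0.35],[0,0,0],1],[[0,0,-0.1],[0,0,0],1],[[0,0,0],[0,0,0],1],[[0,0,0],[0,0,0],1]]'

```text
clock: 12.35
eef_pos: [0.6542, -0.0422, 0.3391]
tcp_rot: [-2.394, -2.034, 0.0]
force: [-0.2, -0.5, -0.5]
width: 0.0855
finger_force: 0.0
```

```bash
python3 -c "
from h import *
np.set_printoptions(precision=4,suppress=True)
o=arm.observe();p=o['eef_pos'];print(p,o['tcp_rot'],o['joints'])
snap('wrist','w6',None,1.4)
yaw=-.162; X=np.array([np.cos(yaw),np.sin(yaw)]);Y=np.array([-X[1],X[0]])
k=np.array([.6027,-.0172])
for th in (.05,):
  W=k-.092*(np.cos(.35-th)*X-np.sin(.35-th)*Y); print('wing end',W)
"
```

```text
[ 0.6542 -0.0422  0.3391] [-2.394  -2.0341  0.0001] [-0.1629  0.3011  0.2294  1.4992 -0.      1.5701]
wing end [0.5203 0.0238]
```

View pics/w6.png

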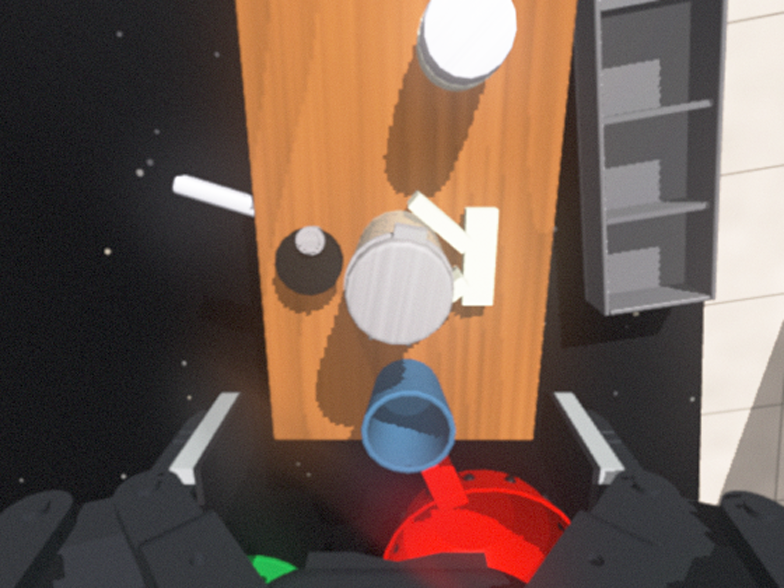

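The jar stands upright in the V mouth (lid centre (401,291)), released, with a gap to the cam at (309,261). The wing runs from (178,185) to (254,204). Next, approach the wing from its +y side with shut fingers.

```bash
cat >> h.py <<'E'
yaw=-.162; X=np.array([np.cos(yaw),np.sin(yaw)]);Y=np.array([-X[1],X[0]]); k=np.array([.6027,-.0172])
def wp(th,off,r=.092):
    a=.35-th; yh=np.cos(a)*X-np.sin(a)*Y; xh=np.sin(a)*X+np.cos(a)*Y
    return k-r*yh+off*xh, yaw-a
E
python3 -c "
from h import *
np.set_printoptions(precision=4,suppress=True)
s=1/1.4
l=atz('w6',(401*s,291*s),.25)[:2]-k; print('jar shelf',l@X,l@Y)
for f,a,b in (('w6',(176,185),(254,204)),('w2',(411,270),(380,362))):
  p=[(atz(f,np.array(q)*s,.129)[:2]-k) for q in (a,b)]; p=[np.array([q@X,q@Y]) for q in p]; d=p[0]-p[1]; print(p,'theta',.35-np.arctan2(d[1],-d[0]),.35-np.arctan2(p[0][1],-p[0][0]))
P,w=wp(.05,.032); print(P,w); go([*P,.3],w,5,-1)
"
```

```text
jar shelf 0.057289008832821765 -0.009401447888739815
[array([-0.0968,  0.0295]), array([-0.0444,  0.0167])] theta 0.11088730151971468 0.05391999226975608
[array([-0.1029,  0.0297]), array([-0.0354,  0.0103])] theta 0.07099875633488317 0.06905461504164884
[0.5346 0.0525] -0.46199999999999997
[[0.123, -0.221, 0.064], [-0.005, 0.001, 0.749], -1],
[[0.11, -0.228, 0.064], [-0.005, 0.001, 0.749], -1],
[[0.096, -0.234, 0.064], [-0.005, 0.001, 0.749], -1],
[[0.082, -0.24, 0.064], [-0.005, 0.001, 0.749], -1],
[[0.067, -0.244, 0.064], [-0.005, 0.001, 0.749], -1],
max 0.24422436134603928 0.7493539226596753 0.03134191269788293
```

Call:
play_rows --plan '[[[0.12,-0.22,0.05],[0,0,0.75],-1],[[0.11,-0.23,0.06],[0,0,0.75],-1],[[0.1,-0.23,0.06],[0,0,0.75],-1],[[0.08,-0.24,0.06],[0,0,0.75],-1],[[0.07,-0.24,0.06],[0,0,0.75],-1],[[0,0,0],[0,0,0],-1],[[0,0,0],[0,0,0],-1]]'

```text
clock: 13.1
eef_pos: [0.5352, 0.0525, 0.3034]
tcp_rot: [-2.669, -1.655, 0.003]
force: [-0.2, -0.4, 0.2]
width: 0.0001
finger_force: 0.0
```

```bash
python3 -c "
from h import *
P,w=wp(.06,.032);o=arm.observe();print(o['eef_pos'],o['width'],P); go([*P,.107],w,6,-1)
"
```

```text
[0.53515282 0.05246244 0.30337867] 0.00011642253258404528 [0.53391556 0.05176884]
[[-0.001, -0.001, 0.273], [-0.003, 0.003, -0.018], -1],
[[-0.001, -0.001, 0.273], [-0.003, 0.003, -0.018], -1],
[[-0.001, -0.001, 0.273], [-0.003, 0.003, -0.018], -1],
[[-0.001, -0.001, 0.273], [-0.003, 0.003, -0.018], -1],
[[-0.002, -0.001, 0.273], [-0.003, 0.003, -0.018], -1],
[[-0.002, -0.001, 0.273], [-0.003, 0.003, -0.018], -1],
max 0.27274874040752356 0.018242349412399935 0.032730631642438786
```

Call:
play_rows --plan '[[[0,0,0.27],[0,0,-0.02],-1],[[0,0,0.27],[0,0,-0.02],-1],[[0,0,0.27],[0,0,-0.02],-1],[[0,0,0.27],[0,0,-0.02],-1],[[0,0,0.27],[0,0,-0.02],-1],[[0,0,0.25],[0,0,-0.02],-1],[[0,0,0],[0,0,0],-1],[[0,0,0],[0,0,0],-1]]'

```text
clock: 13.9
eef_pos: [0.5369, 0.0516, 0.1129]
tcp_rot: [2.664, 1.666, -0.001]
force: [1.0, 0.0, 0.6]
width: 0.0001
finger_force: 0.0
```

```bash
cat >> h.py <<'E'
def st():
    o=arm.observe(); R=Ro.from_rotvec(o['tcp_rot']).as_matrix(); d=o['eef_pos'][:2]-k
    print('clock',o['clock'],'z',o['eef_pos'][2],'off',d@R[:2,0],'r',-d@R[:2,1],'th',.35-(yaw-np.arctan2(R[1,1],R[0,1])),'F tool',R.T@o['force'],'tau',o['wrist_torque'])
E
python3 -c "
from h import *
st()
"
```

```text
clock 13.9 z 0.1129314590967306 off 0.03303944886456711 r 0.08926385635835199 th 0.05885339871850881 F tool [ 0.47248932  0.93099949 -0.60520722] tau [-0.02203027 -0.03502424  0.02146926]
```

Call:
play_rows --plan '[[[0,-0.02,0.04],[0,0,0],-1],[[-0.06,0,0],[0,0,0],-1],[[-0.04,0,0],[0,0,0],-1],[[0,0,0],[0,0,0],-1],[[0,0,0],[0,0,0],-1]]'

```text
clock: 14.4
eef_pos: [0.5298, 0.0421, 0.1093]
tcp_rot: [2.662, 1.665, 0.004]
force: [0.1, 0.5, -0.8]
width: 0.0003
finger_force: 0.0
```

Call:
play_rows --plan '[[[-0.02,0,0],[0,0,0],-1],[[-0.02,0,0],[0,0,0],-1],[[-0.02,0,0],[0,0,0],-1],[[0,0,0],[0,0,0],-1]]'

```text
clock: 14.8
eef_pos: [0.5266, 0.0363, 0.1089]
tcp_rot: [2.663, 1.667, 0.004]
force: [0.9, 3.4, 0.8]
width: 0.0002
finger_force: 1.7
```

```bash
python3 -c "
from h import *
st()
"
```

```text
clock 14.8 z 0.10894755419035315 off 0.014832720128421559 r 0.09183520881340385 th 0.0596278489674924 F tool [ 3.46170227 -0.7275402  -0.81270875] tau [ 0.63846627 -0.16958383  0.04002411]
```

Call:
play_rows --plan '[[[-0.031,-0.005,0],[0,0,-0.5],-1],[[-0.031,-0.005,0],[0,0,-0.5],-1],[[-0.031,-0.005,0],[0,0,-0.5],-1],[[-0.031,-0.005,0],[0,0,-0.5],-1],[[-0.031,-0.005,0],[0,0,-0.5],-1],[[-0.031,-0.005,0],[0,0,-0.5],-1]]'

```text
clock: 15.4
eef_pos: [0.5161, 0.0165, 0.109]
tcp_rot: [2.441, 1.975, 0.005]
force: [2.1, 3.5, 0.9]
width: 0.0004
finger_force: 1.8
```

```bash
python3 -c "
from h import *
st()
"
```

```text
clock 15.4 z 0.10897132431101719 off 0.014890615350342085 r 0.09175123085338549 th 0.301549839084413 F tool [ 3.89949244  1.3514186  -0.84049069] tau [ 0.70212973 -0.42738892 -0.0051175 ]
```

Call:
play_rows --plan '[[[-0.031,-0.005,0],[0,0,-0.5],-1],[[-0.031,-0.005,0],[0,0,-0.5],-1],[[-0.031,-0.005,0],[0,0,-0.5],-1],[[-0.031,-0.005,0],[0,0,-0.5],-1]]'

```text
clock: 15.8
eef_pos: [0.5117, 0.0022, 0.109]
tcp_rot: [2.275, 2.163, 0.005]
force: [1.9, 3.2, 1.0]
width: 0.0
finger_force: 1.8
```

Call:
play_rows --plan '[[[-0.016,-0.0025,0],[0,0,-0.25],-1],[[-0.016,-0.0025,0],[0,0,-0.25],-1]]'

```text
clock: 16.0
eef_pos: [0.5105, -0.0018, 0.109]
tcp_rot: [2.233, 2.207, 0.003]
force: [2.4, 3.3, 1.1]
width: -0.0001
finger_force: 1.7
```

Call:
play_rows --plan '[[[-0.016,-0.0025,0],[0,0,-0.25],-1]]'

```text
clock: 16.1
eef_pos: [0.5099, -0.0038, 0.1089]
tcp_rot: [2.211, 2.23, 0.003]
force: [1.4, 3.4, 0.5]
width: 0.0002
finger_force: 1.7
```

```bash
python3 -c "
from h import *
st()
"
```

```text
clock 16.1 z 0.10886435168457326 off 0.014266017726031468 r 0.09271780983178696 th 0.5208369175799091 F tool [ 3.42627982  1.4491469  -0.4834312 ] tau [ 0.71115354 -0.42480283  0.03354934]
```

Call:
play_rows --plan '[[[-0.016,-0.0025,0],[0,0,-0.25],-1],[[-0.016,-0.0025,0],[0,0,-0.25],-1]]'

```text
clock: 16.3
eef_pos: [0.509, -0.0077, 0.1087]
tcp_rot: [2.166, 2.274, 0.002]
force: [1.1, 4.2, 0.6]
width: 0.0002
finger_force: 1.7
```

Call:
play_rows --plan '[[[-0.016,-0.0025,0],[0,0,-0.25],-1],[[-0.016,-0.0025,0],[0,0,-0.25],-1]]'

```text
clock: 16.5
eef_pos: [0.5085, -0.0117, 0.1086]
tcp_rot: [2.12, 2.317, 0.001]
force: [1.2, 3.7, 1.1]
width: 0.0002
finger_force: 1.9
```

Call:
play_rows --plan '[[[-0.016,-0.0025,0],[0,0,-0.25],-1],[[-0.016,-0.0025,0],[0,0,-0.25],-1]]'

```text
clock: 16.7
eef_pos: [0.5084, -0.0154, 0.1086]
tcp_rot: [2.073, 2.359, 0.002]
force: [1.2, 3.8, 2.2]
width: 0.0
finger_force: 1.9
```

```bash
python3 -c "
from h import *
st()
"
```

```text
clock 16.7 z 0.10863226405876036 off 0.013889338388521077 r 0.09333445513766964 th 0.641152936495555 F tool [ 3.65668106  1.71982376 -2.1802078 ] tau [ 0.81356554 -0.31460093  0.04251844]
```

Call:
play_rows --plan '[[[-0.016,0,0],[0,0,-0.25],-1],[[-0.016,0,0],[0,0,-0.25],-1]]'

```text
clock: 16.9
eef_pos: [0.5084, -0.019, 0.1086]
tcp_rot: [-2.026, -2.401, -0.001]
force: [-0.8, 4.5, 2.8]
width: 0.0004
finger_force: 2.8
```

Call:
play_rows --plan '[[[-0.016,0,0],[0,0,-0.25],-1]]'

```text
clock: 17.0
eef_pos: [0.5084, -0.0206, 0.1086]
tcp_rot: [-2.001, -2.421, -0.001]
force: [-0.9, 5.9, 4.2]
width: 0.0001
finger_force: 2.9
```

Call:
play_rows --plan '[[[-0.016,0,0],[0,0,-0.25],-1]]'

```text
clock: 17.1
eef_pos: [0.5085, -0.0225, 0.1086]
tcp_rot: [-1.976, -2.44, -0.001]
force: [-1.0, 5.6, 4.6]
width: -0.0
finger_force: 2.9
```

```bash
python3 -c "
from h import *
st()
"
```

```text
clock 17.1 z 0.1085601793954584 off 0.014359631649790493 r 0.09323105504055187 th 0.721318952005112 F tool [ 5.68890675  0.17359746 -4.59642801] tau [ 1.15577248  0.2539965  -0.00665185]
```

Call:
play_rows --plan '[[[0,0,0],[0,0,0],-1]]'

```text
clock: 17.2
eef_pos: [0.5085, -0.0228, 0.1085]
tcp_rot: [-1.978, -2.44, -0.0]
force: [-0.7, 5.0, 4.6]
width: -0.0
finger_force: 2.5
```

Call:
play_rows --plan '[[[-0.008,0,0],[0,0,-0.12],-1]]'

```text
clock: 17.3
eef_pos: [0.5086, -0.0235, 0.1085]
tcp_rot: [-1.965, -2.449, -0.0]
force: [-1.4, 5.3, 4.4]
width: 0.0001
finger_force: 2.8
```

```bash
python3 -c "
from h import *
st(); snap('side','si7'); st(); snap('scene','sc7'); st()
"
```

```text
clock 17.3 z 0.10850440874052474 off 0.014239877026729445 r 0.09325751237077978 th 0.7302352857062326 F tool [ 5.51688607 -0.23618833 -4.34922094] tau [1.16613699 0.23864449 0.05160642]
clock 17.35 z 0.1085184204035675 off 0.014126653142522606 r 0.0932070341376108 th 0.7306214867079026 F tool [ 4.79712242 -0.73883859 -4.39850183] tau [1.02494394 0.19965982 0.02571218]
clock 17.4 z 0.10850207474186796 off 0.01408187796806068 r 0.0932551560748397 th 0.7300388229480292 F tool [ 5.08485454 -1.44914519 -3.44973229] tau [1.02100843 0.22904944 0.01927015]
```

Call:
play_rows --plan '[[[-0.016,0,0],[0,0,-0.25],-1]]'

```text
clock: 17.5
eef_pos: [0.5087, -0.0252, 0.1084]
tcp_rot: [-1.94, -2.469, 0.0]
force: [-2.4, 5.5, 4.6]
width: -0.0004
finger_force: 2.8
```

```bash
python3 -c "
from h import *
st()
"
```

```text
clock 17.5 z 0.10840050758452338 off 0.014397060074764469 r 0.09320289341654668 th 0.7506856281641618 F tool [ 5.90155965 -1.07616112 -4.54285028] tau [ 1.06834724  0.34886693 -0.0226343 ]
```

Call:
play_rows --plan '[[[-0.012,0,0],[0,0,-0.19],-1]]'

```text
clock: 17.6
eef_pos: [0.5089, -0.0268, 0.1083]
tcp_rot: [-1.921, -2.483, 0.001]
force: [-2.0, 3.9, 4.4]
width: 0.0
finger_force: 2.8
```

```bash
python3 -c "
from h import *
st()
"
```

```text
clock 17.6 z 0.10833957672785065 off 0.014249672838283914 r 0.09317557156501173 th 0.7658955656193143 F tool [ 4.2554733  -0.92663466 -4.35369161] tau [1.0177435  0.34846567 0.04576674]
```

Call:
play_rows --plan '[[[-0.016,0,0],[0,0,-0.25],-1]]'

```text
clock: 17.7
eef_pos: [0.5092, -0.0287, 0.1083]
tcp_rot: [-1.896, -2.502, 0.001]
force: [-1.8, 4.5, 4.6]
width: 0.0001
finger_force: 2.7
```

Call:
play_rows --plan '[[[-0.012,0,0],[0,0,-0.19],-1]]'

```text
clock: 17.8
eef_pos: [0.5095, -0.0302, 0.1082]
tcp_rot: [-1.877, -2.516, 0.001]
force: [-1.1, 5.5, 4.0]
width: 0.0004
finger_force: 2.6
```

```bash
python3 -c "
from h import *
st()
"
```

```text
clock 17.8 z 0.10816702631418662 off 0.014137098418555068 r 0.09305654995454081 th 0.8009651611908511 F tool [ 5.61043486  0.47427966 -3.94987003] tau [1.0114506  0.42448772 0.00650524]
```

Call:
play_rows --plan '[[[-0.016,0,0],[0,0,-0.25],-1]]'

```text
clock: 17.9
eef_pos: [0.5098, -0.032, 0.1081]
tcp_rot: [-1.852, -2.535, 0.002]
force: [-2.2, 5.3, 2.9]
width: 0.0
finger_force: 2.6
```

```bash
python3 -c "
from h import *
st()
"
```

```text
clock 17.9 z 0.10811885096396676 off 0.014189264171245443 r 0.0929751920115994 th 0.8210857892925346 F tool [ 5.7698519  -0.50404258 -2.91452548] tau [ 0.99171271  0.49435616 -0.02325003]
```

Call:
play_rows --plan '[[[-0.012,0,0],[0,0,-0.19],-1]]'

```text
clock: 18.0
eef_pos: [0.5101, -0.0335, 0.108]
tcp_rot: [-1.832, -2.549, 0.002]
force: [-2.5, 4.5, 3.2]
width: -0.0003
finger_force: 2.6
```

```bash
python3 -c "
from h import *
st()
"
```

```text
clock 18.0 z 0.10802636294628977 off 0.014069160146286942 r 0.09293015346850397 th 0.8360842957049218 F tool [ 5.03813773 -0.95367244 -3.2212393 ] tau [ 0.9034943   0.46343069 -0.01251677]
```

Call:
play_rows --plan '[[[-0.016,0,0],[0,0,-0.25],-1]]'

```text
clock: 18.1
eef_pos: [0.5105, -0.0352, 0.108]
tcp_rot: [-1.806, -2.567, 0.003]
force: [-3.3, 4.8, 4.2]
width: -0.0
finger_force: 2.6
```

```bash
python3 -c "
from h import *
st()
"
```

```text
clock 18.1 z 0.10795383348917395 off 0.014129587781353554 r 0.0928404547260998 th 0.8562022042521817 F tool [ 5.66295645 -1.54332804 -4.21493445] tau [ 0.82993991  0.561341   -0.00676946]
```

Call:
play_rows --plan '[[[-0.012,0,0],[0,0,-0.19],-1]]'

```text
clock: 18.2
eef_pos: [0.5109, -0.0367, 0.1079]
tcp_rot: [-1.787, -2.58, 0.003]
force: [-3.0, 3.9, 3.0]
width: 0.0002
finger_force: 2.5
```

```bash
python3 -c "
from h import *
st()
"
```

```text
clock 18.2 z 0.10791301720496985 off 0.014015522616281815 r 0.09279968011119406 th 0.8712131760016983 F tool [ 4.72807162 -1.43903058 -2.96082838] tau [0.81188016 0.57823663 0.06078512]
```

Call:
play_rows --plan '[[[-0.016,0,0],[0,0,-0.25],-1]]'

```text
clock: 18.3
eef_pos: [0.5114, -0.0385, 0.1078]
tcp_rot: [-1.761, -2.598, 0.003]
force: [-3.0, 3.9, 3.5]
width: -0.0002
finger_force: 2.5
```

```bash
python3 -c "
from h import *
st()
"
```

```text
clock 18.3 z 0.10780027937636398 off 0.014049921049142796 r 0.09269858251834259 th 0.8913034601403006 F tool [ 4.75996819 -1.35514094 -3.45666543] tau [ 0.78054435  0.60070989 -0.04109027]
```

Call:
play_rows --plan '[[[-0.016,0,0],[0,0,-0.25],-1]]'

```text
clock: 18.4
eef_pos: [0.5119, -0.0403, 0.1078]
tcp_rot: [-1.735, -2.615, 0.004]
force: [-1.9, 4.4, 3.5]
width: 0.0001
finger_force: 2.5
```

```bash
python3 -c "
from h import *
st()
"
```

```text
clock 18.4 z 0.10775540920295827 off 0.014009768508598733 r 0.09259703335304366 th 0.9113498329116563 F tool [ 4.85034934 -0.06289308 -3.53905851] tau [ 0.76849686  0.56891579 -0.04861899]
```

Call:
play_rows --plan '[[[-0.014,0,0],[0,0,-0.22],-1]]'

```text
clock: 18.5
eef_pos: [0.5124, -0.0419, 0.1077]
tcp_rot: [-1.712, -2.63, 0.004]
force: [-3.9, 4.4, 3.3]
width: -0.0001
finger_force: 2.5
```

```bash
python3 -c "
from h import *
st()
"
```

```text
clock 18.5 z 0.10765487853795534 off 0.013950276774848893 r 0.09255737080058114 th 0.9287464977325751 F tool [ 5.64248098 -1.79601523 -3.3287624 ] tau [6.64623670e-01 7.30426682e-01 5.09453071e-04]
```

Call:
play_rows --plan '[[[-0.014,0,0],[0,0,-0.22],-1]]'

```text
clock: 18.6
eef_pos: [0.5129, -0.0434, 0.1076]
tcp_rot: [-1.688, -2.644, 0.004]
force: [-5.2, 3.8, 4.1]
width: -0.0
finger_force: 2.9
```

```bash
python3 -c "
from h import *
st()
"
```

```text
clock 18.6 z 0.10758806243613685 off 0.014072697145309504 r 0.0925017503305741 th 0.9463585712868997 F tool [ 5.61280519 -3.13533323 -4.03592085] tau [ 0.90060618  0.84329472 -0.06642747]
```

Call:
play_rows --plan '[[[-0.008,0,0],[0,0,-0.12],-1]]'

```text
clock: 18.7
eef_pos: [0.513, -0.044, 0.1076]
tcp_rot: [-1.675, -2.651, 0.004]
force: [-4.7, 4.3, 4.5]
width: 0.0002
finger_force: 3.2
```

```bash
python3 -c "
from h import *
st()
"
```

```text
clock 18.7 z 0.1075985903323865 off 0.014255302036296439 r 0.09250128860927849 th 0.9557159006036751 F tool [ 5.94327461 -2.40003859 -4.43405672] tau [ 0.92774527  0.91161947 -0.0047748 ]
```

Call:
play_rows --plan '[[[-0.004,0,0],[0,0,-0.06],-1]]'

```text
clock: 18.8
eef_pos: [0.5131, -0.0443, 0.1076]
tcp_rot: [-1.669, -2.655, 0.004]
force: [-4.7, 5.0, 3.7]
width: -0.0003
finger_force: 3.3
```

```bash
python3 -c "
from h import *
st()
"
```

```text
clock 18.8 z 0.10756411069791778 off 0.014442617361762363 r 0.09249628899692021 th 0.9603751541776886 F tool [ 6.53152861 -2.05752583 -3.71097655] tau [0.94815829 0.98761964 0.00980332]
```

Call:
play_rows --plan '[[[-0.008,0,0],[0,0,-0.12],-1]]'

```text
clock: 18.9
eef_pos: [0.5133, -0.0449, 0.1075]
tcp_rot: [-1.656, -2.663, 0.003]
force: [-5.0, 6.5, 4.1]
width: 0.0
finger_force: 3.7
```

```bash
python3 -c "
from h import *
st()
"
```

```text
clock 18.9 z 0.10754138491288615 off 0.014714225362649639 r 0.09247212210422485 th 0.970158805761478 F tool [ 8.09582858 -1.61366618 -4.08980477] tau [1.14171093 0.94273259 0.01532601]
```

Call:
play_rows --plan '[[[-0.006,0,0],[0,0,-0.09],-1]]'

```text
clock: 19.0
eef_pos: [0.5133, -0.0453, 0.1075]
tcp_rot: [-1.646, -2.668, 0.003]
force: [-5.6, 6.0, 6.1]
width: -0.0
finger_force: 3.9
```

```bash
python3 -c "
from h import *
st()
"
```

```text
clock 19.0 z 0.10750413318733532 off 0.014974166896996512 r 0.09247685004511076 th 0.977481222965551 F tool [ 7.87340993 -2.36787468 -6.00633286] tau [1.18977857 1.10025404 0.03328182]
```

Call:
play_rows --plan '[[[-0.008,0,0],[0,0,-0.1],-1]]'

```text
clock: 19.1
eef_pos: [0.5135, -0.046, 0.1075]
tcp_rot: [-1.634, -2.674, 0.003]
force: [-6.0, 6.6, 5.4]
width: -0.0003
finger_force: 4.5
```

```bash
python3 -c "
from h import *
st()
"
```

```text
clock 19.1 z 0.10750432983677488 off 0.015048718296284631 r 0.0924875133115154 th 0.9855783222333497 F tool [ 8.62112767 -2.36125384 -5.34872607] tau [1.31653946 1.24467574 0.02173763]
```

Call:
play_rows --plan '[[[0,0,0],[0,0,0],-1],[[0,0,0],[0,0,0],-1]]'

```text
clock: 19.3
eef_pos: [0.5135, -0.046, 0.1075]
tcp_rot: [-1.635, -2.674, 0.003]
force: [-5.5, 6.2, 5.7]
width: -0.0001
finger_force: 4.2
```

```bash
python3 -c "
from h import *
st()
"
```

```text
clock 19.3 z 0.10751140229732281 off 0.014960519882921484 r 0.0925023084323286 th 0.9852642882330155 F tool [ 8.03328771 -2.12029178 -5.64458222] tau [ 1.20850995  1.170087   -0.04231764]
```

The wing is clearly stiffer, at about 8–8.6 N against roughly 4–5 N before, so I stop here and back off.

Call:
play_rows --plan '[[[0.04,0,0],[0,0,0],-1],[[0.1,0,0],[0,0,0],-1],[[0.15,0,0],[0,0,0],-1],[[0,0,-0.3],[0,0,0],-1],[[0,0,-0.4],[0,0,0],-1],[[0,0,-0.4],[0,0,0],-1],[[0,0,-0.4],[0,0,0],-1],[[0,-0.2,-0.2],[0,0,0],-1]]'

```text
clock: 20.1
eef_pos: [0.4832, -0.0264, 0.3174]
tcp_rot: [1.632, 2.674, 0.005]
force: [-1.0, -0.4, 0.4]
width: 0.0001
finger_force: 0.0
```

Call:
play_rows --plan '[[[0,0,0],[0,0,0],-1],[[0,0,0],[0,0,0],-1],[[0,0,0],[0,0,0],-1],[[0,0,0],[0,0,0],-1]]'

```text
clock: 20.5
eef_pos: [0.4796, -0.0266, 0.3105]
tcp_rot: [-1.638, -2.678, 0.001]
force: [-0.1, 0.2, -0.4]
width: 0.0001
finger_force: 0.0
```

```bash
python3 -c "
from h import *
st(); snap('side','si8'); snap('scene','sc8')
c=np.array([.660,-.040,.15])
t=np.linspace(0,2*np.pi,41);C=lambda r,z:np.stack([c[0]+r*np.cos(t),c[1]+r*np.sin(t),c[2]+z+0*t],1)
out=[]
for f,(a,b,w,h) in (('si8',(255,130,120,130)),('sc8',(200,130,110,119))):
    im=np.load('pics/'+f+'.npz')['im'][b:b+h,a:a+w]; s=390/w
    im=cv2.resize(im,(390,420),interpolation=cv2.INTER_CUBIC)
    for r,z in ((.028,0),(.027,.1)):
        q=((proj(f,C(r,z))-[a-.5,b-.5])*s).astype(int); cv2.polylines(im,[q.reshape(-1,1,2)],True,(0,255,0),1)
    out.append(im)
cv2.imwrite('pics/c8.png',np.hstack(out)[...,::-1])"
```

```text
clock 20.5 z 0.3104823723168635 off 0.04769426252269463 r 0.11384116382412345 th 0.9846943046002397 F tool [ 0.18751782 -0.00307755  0.38409531] tau [0.03729521 0.01434175 0.02659217]
```

View pics/c8.png

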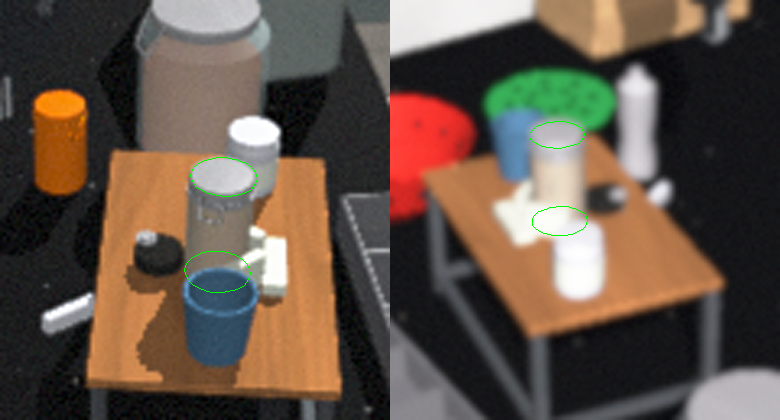

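The jar stands upright, and its lid matches the predicted home circle in both views (223,177 side; 556,134 scene). The cam is swung against it, the wing is left turned and the bystanders are in place.

```bash
python3 -c "
from workcell import arm
print(arm.close_job())"
```

```text
the job is handed in; nothing more can be done
None
```

I handed the job in at about 20.6 s: the jar stands upright in the V cradle, within about 2 mm of home by the cameras, and I stopped turning at about 0.98 rad when the wing had stiffened by 3–4 N. The hand-in gave no verdict, and the cam's grip force isn't measured directly.

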